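# Clamp a plaster mould in the bench screw clamp

### The job

Clamp the closed plaster mould in the grey bench screw clamp: first lift the teapot lid off the clamp's bed and set it down upright on the bare table, then lay the mould flat on the bed between the two rails, pushed in under the screw up to the column. Turn the T-handle clockwise until the resistance clearly rises and the pad grips the mould firmly, do not force it further, and let go; leave everything else where it stands.

Things in the scene. Friction and masses are not known exactly. Their poses are not given: they have to be found in the camera images.
- clamp: Grey C-shaped bench screw clamp fixed to the table. Origin on the table under the vertical screw axis; z up, x from the open throat to the column. Bed plate 225 x 110 x 15 mm, from x = -135 to +90 mm, top at z = 15 mm. Column 50 mm wide, front face (stop for the mould) at x = +45 mm, rear at +85 mm. Overhead arm 44 mm wide, z = 100 to 128 mm (collar to 133), from x = -22 mm back to the column.
- seat (a point): Point on the bed's top where the middle of the mould's underside belongs: 35 mm in front (-x) of the screw axis; axes as the clamp's. Two steel rails on the bed, 10 mm high, 8 mm thick, inner faces at y = +34 and -34 mm, run from 15 mm in front of this point to 75 mm behind it. The throat is entered level from the -x end.
- t_bar (a point): Centre of the clamp's steel T-bar, 95 mm long over its round ends (19 mm balls), 14 mm wide, 16 mm high, on top of the screw (14 mm diameter); x lies along the bar, z up. It is 188 mm above the table when joint t_handle is 0 and sinks with the screw.
- t_handle (a joint): Turn of the T-handle, rad; grows clockwise seen from above, lowering screw, bar and pad 7 mm per rad. Steady friction 0.26 N m; stays where left. Starts at 0 to 1.3; the pad touches a seated mould at about 3.0, then the resisting torque rises about 0.39 N m per rad. Firmly clamped: 0.25 to 0.95 rad past touching (0.55 is ideal); the pad's spring bottoms 1.4 rad past it, which is forcing.
- screw_pad: Round steel pressure pad, 42 mm across, 10 mm thick, under the arm on the end of the screw; it does not turn. Origin at the centre of its underside, which is 80 mm above the table when joint t_handle is 0. It is sprung against the screw: 8 N per mm of compression (10 mm at most), so it presses with 12 N at 1.5 mm, 30 N at 3.8 mm (well clamped) and 60 N at 7.5 mm (forced).
- mould: Closed two-part plaster mould, an off-white block 160 x 56 x 44 mm with a parting line round its middle height and a brown pour hole in the middle of one end, about 0.25 kg. Origin at the centre of its underside, x along its length, z up. Either end may point to the column.
- teapot_lid: Dark brown teapot lid, 80 mm across, 34 mm high, with a knob 20 mm across on top (from 19 to 34 mm height); lies on the front of the clamp's bed at the start. Origin at the centre of its underside, z up.
- slip_cup: Small clay cup, 65 mm across, 47 mm high, bystander. Origin at the centre of its underside.
- brush_pot: Clay brush pot with a brush head, 96 x 85 x 118 mm, bystander. Origin at the centre of its underside.
- cork_block: Mottled cork block 58 x 55 x 22 mm, bystander. Origin at the centre of its underside.
Not all that is in view belongs to the job. Leave any blue look-alike of the teapot_lid alone.

How it is judged (in metres and radians):
On the way, in this order (a step that is already met when the one before it is completed fails the run):
1. the teapot lid stands on the table, off the clamp's bed (height (world z) of teapot_lid between -0.006 and 0.006 m and angle between teapot_lid's own z axis and vertical below 0.15 rad), for 0.2 s.
2. the mould lies flat on the bed between the rails, up to the column, not yet clamped (horizontal distance between mould and seat below 0.013 m and z of mould in the frame of seat below 0.006 m and angle between the x axis of mould and the x axis of clamp, either way round below 0.15 rad and angle between mould's own z axis and vertical below 0.1 rad and contact force between screw_pad and mould below 2 N), for 0.1 s.
3. the pad presses the mould firmly (contact force between screw_pad and mould above 12 N), for 0.2 s.
At the end, for the whole second after the job is handed in: The mould lies flat on the bed (0.1 rad), lengthwise between the rails (0.15 rad), its middle within 13 mm of the seat point, pressed by the pad with more than 12 N; the teapot lid stands upright on the bare table (height within 6 mm, tilt under 0.15 rad); both at rest (all of step 1 and contact force between screw_pad and mould above 12 N and horizontal distance between mould and seat below 0.013 m and z of mould in the frame of seat below 0.006 m and angle between the x axis of mould and the x axis of clamp, either way round below 0.15 rad and angle between mould's own z axis and vertical below 0.1 rad and linear speed of each of teapot_lid, mould below 0.02 m/s); the robot touches nothing.
It fails at once if the clamp is forced: the pad presses the mould with more than 60 N (contact force between screw_pad and mould above 60 N).
It fails at once if the teapot lid is pinched by the screw pad (contact force between screw_pad and teapot_lid above 3 N).
It fails at once if the cup, cork block or brush pot is moved by more than 30 mm (distance of any of slip_cup, cork_block, brush_pot from where it was at the start of the episode above 0.03 m).
It also fails if it takes over 72 s, if anything falls off the work surface, if the arm or the gripper's body presses on something with over 40 N, if the wrist force passes 120 N, or if a joint passes its speed limit or range.

### The arm

A 7-joint arm with a two-finger parallel gripper is mounted at the origin on a cart in front of the work surface, level with it; the furniture and walls round the work are solid. World frame = base frame: x ahead of the robot, y to its left, z up, the work surface at z = 0. Lengths are in mm, angles in rad, forces in N, time in s.
With the tool pointing down it reaches from about 350 to 900 mm from the base axis. Payload 8.1 kg.
Tool frame: the origin (TCP) lies midway between the tips of the shut fingers; the grasp point (between the pads) lies 19 mm behind it (ctrl.tcp_to_grasp is the distance from the TCP to the grasp point, in mm); z points along the fingers, y is the direction in which the jaws open and shut (so a half turn about z gives the same grasp; the last joint's range is limited). The gripper opens to 92 mm and grips with 3 to 60 N. Pads are 19 mm wide; open, the fingers measure 130 mm over their backs; the gripper's body (75 mm by 190 mm) begins 47 mm behind the grasp point.
Start: joints at [1.081, 0.434, 0.025, 1.573, -0.012, 1.134, -0.075], TCP at [235.745, -578.849, 226.742] pointing down, gripper open.
Joint ranges: [-2.62, 2.62], [-0.44, 2.09], [-1.27, 1.32], [0.08, 2.57], [-1.32, 4.46], [0.12, 2], [-2.74, 2.74]. Speed limits (rad/s): [2.22, 2.22, 3.01, 3.01, 3.14, 3.14, 3.14].

### API

Orientations are given as a unit quaternion [w, x, y, z].
In Python, from rig import ctrl gives the robot as it stands.
- The arm moves only by the tool drive_tool, never from a script. Its argument "deltas" is one flat list of numbers, 6 for each row, row after row: the shift along the tool's x, y, z in m, then the turn, a rotation vector about the tool's x, y, z in degrees. A call has 1 to 20 rows; each row is the pose to reach, as a shift and turn from the pose commanded when the call began, along the tool's axes at that moment; what a row does not reach only later rows make up. A row lasts 1/8 s, in which the tool goes at most 62.5 mm and 10.7 degrees, less where a joint would pass 70% of its speed; a pose out of reach is approached as far as the arm can. A call with a gripper value outside its range is refused whole. "claw" is the closure, from 0 (fully open) to 1 (shut), set as the call begins (left out, the last holds). The fingers move at their own pace and stop on an object; "newtons" is the grip in N (left out, the last holds). Time passes only in rows, so rows that repeat a pose let the fingers close. It gives the time, the measured TCP pose, the force and the opening at its end, in the units of the state.
- ctrl.get_obs(): the state, without advancing time (a new reading comes with each control period).
- ctrl.grab_frame(name): name is "scene" or "top" or "wrist"; returns the picture (400x640x3 uint8, red, green, blue); there is no depth.
- ctrl.calibration(name): a dict with "vertical_fov" (degrees; the focal length in pixels is half the picture's height over the tangent of half this angle, whatever the lens; pixels are square), "cx", "cy" (the principal point, pixels), "rvec" (rotation vector, rad) and "tvec" (3), from world to camera coordinates, as OpenCV has them. Camera axes: x right, y down, z forward; pixel columns grow to the right and rows downward; lengths in mm; the calibration is good to about 2 mm. A picture is of the moment at which its call begins: read the wrist's pose just before it. calibration takes no time and is no camera call; for the wrist camera it gives the pose at the moment of the call.
- ctrl.sign_off(): hands the job in, once; it reports no verdict.
The state is a dict: "time_s": time; "joints": joint angles; "qvel": joint speeds; "joint_efforts": joint torques, N m; "position": TCP position; "tcp_rot": TCP orientation; "wrist_force": force on the tool from outside, world axes, zero at the start; "moment": the same for the moment, N m; "opening": opening from 0.0 (shut) to 1.0 (fully open).
Only numpy, scipy, OpenCV 4.12 (cv2) and the standard library are available. Lean on these libraries where they do the work, as an engineer would, in place of code of your own. Each camera call takes 0.05 s, during which the arm holds its last target. There are 200 camera calls.

## Working session

There is one attempt and no reset: what is moved stays moved. The work goes in short steps, Python scripts to look and compute and a tool call to move; the robot and the scene stay as the last step left them, time stands still between calls to the robot, and variables do not carry over. Pictures are saved under pics/ and viewed, about 8 in all and at most 12, crops included, and the job is handed in when it is done.

Besides the shell and the picture viewer there is one more tool, called as a command line: name --argument value ..., lists and objects as JSON in quotes. drive_tool: Moves the arm, as the interface text tells. Its arguments: {"type":"object","properties":{"deltas":{"type":"array"},"claw":{"type":"number"},"newtons":{"type":"number"}},"required":["deltas"]}

```bash
mkdir -p pics; ls; python3 - <<'E'
from rig import ctrl
import cv2
o=ctrl.get_obs();print(o)
for n in("scene","top"):
    cv2.imwrite(f"pics/{n}0.png",ctrl.grab_frame(n)[:,:,::-1]);print(n,ctrl.calibration(n))
print(ctrl.calibration("wrist"),ctrl.tcp_to_grasp)
E
```

```text
pics
{'time_s': 0.0, 'joints': array([ 1.08141156,  0.43520183,  0.02499152,  1.57412811, -0.01158148,
        1.13398217, -0.07510495]), 'qvel': array([ 0.0009081 ,  0.00127517, -0.00081352,  0.00109318, -0.00030571,
       -0.00124115, -0.00144382]), 'joint_efforts': array([-1.19675979e-04, -6.67857742e+01,  9.85009633e-01, -3.14470267e+01,
       -6.05486124e-02,  4.29307984e-02,  2.28615331e-04]), 'position': array([ 235.49113104, -578.37422656,  225.94633852]), 'tcp_rot': array([-7.52320212e-04,  9.81365676e-01,  1.92147835e-01, -2.32423073e-04]), 'wrist_force': array([-0.2973904 ,  0.12152322,  0.42959565]), 'moment': array([ 0.03851146, -0.01191213, -0.05565433]), 'opening': 1.0014728379433557}
scene {'vertical_fov': 43.06591163570687, 'cx': 318.0963719059759, 'cy': 199.34152186912453, 'rvec': array([ 0.70062875, -2.2733617 ,  1.46463977]), 'tvec': array([304.45678419, 346.14283305, 982.7349104 ])}
top {'vertical_fov': 48.824369834707696, 'cx': 316.00922280114924, 'cy': 206.85484041704825, 'rvec': array([ 2.12768228, -2.13391303,  0.15605331]), 'tvec': array([-293.65462661,  608.43487467, 1135.18520403])}
{'vertical_fov': 70.53000886923124, 'cx': 322.7578858852178, 'cy': 204.66738048591225, 'rvec': array([-2.41719265,  1.62586549,  0.21929059]), 'tvec': array([-624.01877995,  -33.98373523,  390.96619125])} 18.8
```

View pics/scene0.png

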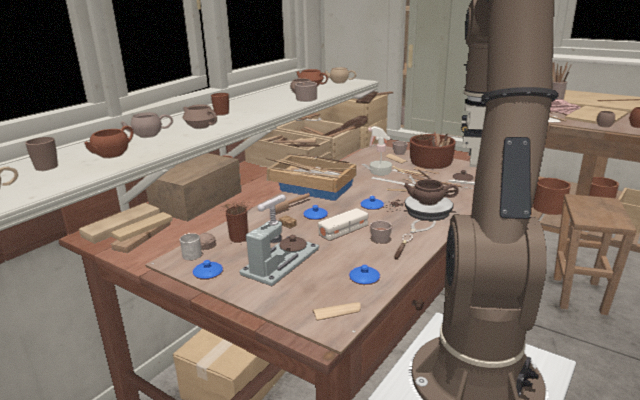

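View pics/top0.png

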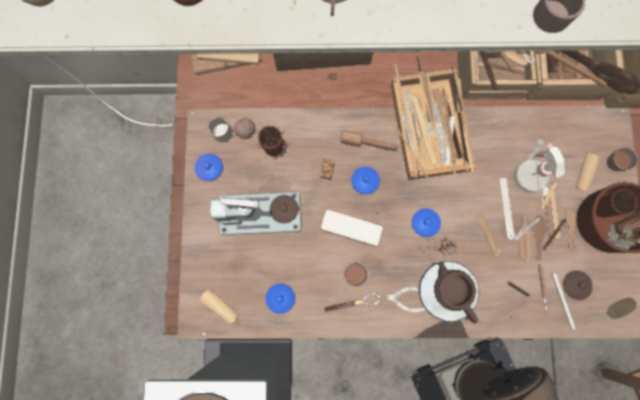

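```bash
cat > h.py <<'E'
import numpy as np, cv2
from rig import ctrl
def cam(n):
    c=ctrl.calibration(n); f=200/np.tan(np.radians(c['vertical_fov']/2))
    K=np.array([[f,0,c['cx']],[0,f,c['cy']],[0,0,1]]); R=cv2.Rodrigues(c['rvec'])[0]
    return K,R,c['tvec']
def back(C,uv,z):
    K,R,t=C; d=R.T@np.linalg.inv(K)@np.array([*uv,1.]); o=-R.T@t
    return (o+d*(z-o[2])/d[2]).round(1)
def proj(C,p):
    K,R,t=C; q=K@(R@np.array(p,float)+t); return (q[:2]/q[2]).round(1)
def rig_state():
    o=ctrl.get_obs(); print(round(o['time_s'],2),o['position'].round(1),o['tcp_rot'].round(4),o['wrist_force'].round(1),o['moment'].round(2),round(o['opening'],3),o['joints'].round(2))
    return o
E
python3 - <<'E'
from h import *
T=cam('top');S=cam('scene')
print(-T[1].T@T[2],-S[1].T@S[2])
for n,uv,z in[('lid knob',(284,206),49),('mould',(351,228),44),('clamp bed c',(260,214),15),('cup',(220,129),47),('pot',(271,141),100),('cork',(245,128),22),('declid',(577,285),0),('b1',(366,180),20),('b2',(426,222),20),('b3',(281,298),20),('b4',(208,166),20)]:
    print(n,back(T,uv,z))
a=cv2.imread('pics/top0.png');b=cv2.imread('pics/scene0.png')
A=cv2.resize(a[110:260,195:395],(800,600),interpolation=cv2.INTER_CUBIC)
B=cv2.resize(b[195:295,235:385],(800,533),interpolation=cv2.INTER_CUBIC)
cv2.imwrite('pics/topc.png',A);cv2.imwrite('pics/scc.png',B)
E
```

```text
[ 418.18278921 -312.51224126 1213.47877516] [-199.17792638  785.0512596   722.70282404]
lid knob [ 609.9 -209.6   49. ]
mould [ 550.6 -388.6   44. ]
clamp bed c [ 593.4 -140.7   15. ]
cup [827.2 -29.8  47. ]
pot [ 774.8 -178.2  100. ]
cork [838.4 -94.6  22. ]
declid [ 399.4 -996.2    0. ]
b1 [ 686.6 -433.5   20. ]
b2 [ 569. -594.   20.]
b3 [ 366.9 -201.5   20. ]
b4 [728.9   6.9  20. ]
```

View pics/topc.png

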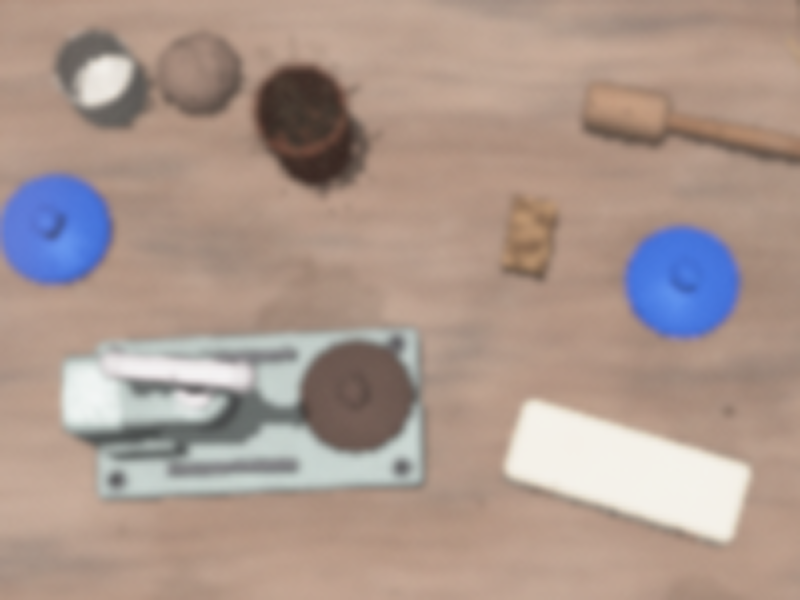

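View pics/scc.png

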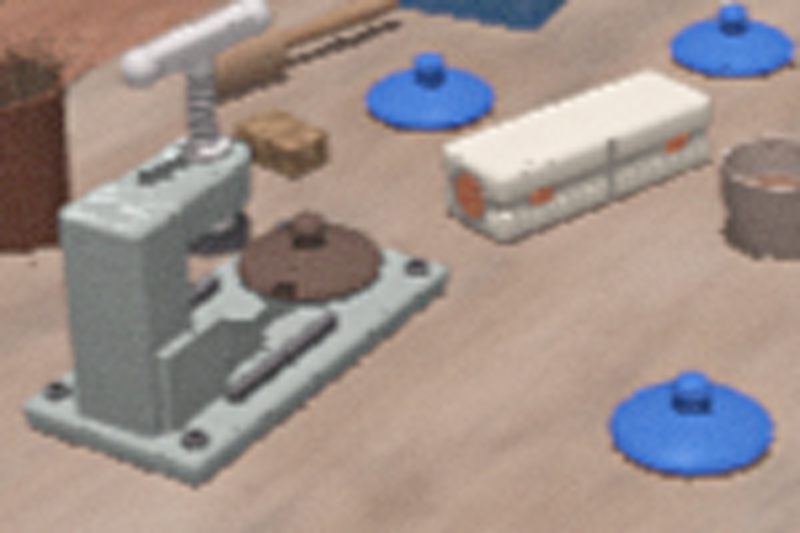

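```bash
python3 - <<'E'
from h import *
T=cam('top');S=cam('scene')
t=lambda x,y:((x+.5)/4-.5+195,(y+.5)/4-.5+110)
s=lambda x,y:((x+.5)/5.333-.5+235,(y+.5)/5.333-.5+195)
def rect(px,z):
    P=np.array([back(T,t(*p),z)[:2] for p in px]);c=P.mean(0)
    e=[np.linalg.norm(P[i]-P[(i+1)%4]).round(1) for i in range(4)]
    l=(P[0]+P[3]-P[1]-P[2]);print(P.tolist(),c.round(1),e,np.degrees(np.arctan2(l[1],l[0])).round(2));return c,l/np.linalg.norm(l)
c,l=rect([(98,343),(417,328),(424,483),(99,498)],15)
o=c+22.5*l;print('clamp origin',o,'x',l)   # bed centre at x=-22.5
m,ml=rect([(527,398),(750,463),(729,544),(504,473)],44)
for p in[(358,389),]:print('knob',back(T,t(*p),49))
print('lid disc',back(T,t(357,396),22))
n=np.array([-l[1],l[0]])
w=lambda x,y,z:[*(o+x*l+y*n),z]
print('lid in clamp', (np.array([610,-210])-o)@np.c_[l,n])
inv=lambda p:((p+.5-[235,195])*5.333-.5).round(0)
for q in[(-135,55,15),(-135,-55,15),(90,55,15),(90,-55,15),(85,25,100),(45,25,15),(-22,0,128)]:print(q,inv(proj(S,w(*q))))
nm=np.array([-ml[1],ml[0]])
for a,b in[(80,28),(80,-28),(-80,28),(-80,-28)]:print('m',a,b,inv(proj(S,[*(m+a*ml+b*nm),44])))
# bar: solve two ends from two views
for a,b in[((107,358),(140,68)),((247,376),(255,12))]:
    P=[C[0]@np.c_[C[1],C[2]] for C in(T,S)]
    X=cv2.triangulatePoints(P[0],P[1],np.array(t(*a)),np.array(s(*b)));print('bar',(X[:3]/X[3]).ravel().round(1))
for x in (0,): print('screw top 181',proj(T,w(0,0,181)),inv(proj(S,w(0,0,181))))
E
```

```text
[[646.2, -26.0], [655.7, -247.5], [547.8, -252.8], [538.2, -30.3]] [ 597.  -139.1] [np.float64(221.7), np.float64(108.0), np.float64(222.7), np.float64(108.1)] 92.46
clamp origin [ 596.00798893 -116.67078984] x [-0.04297827  0.99907601]
[[601.7, -323.2], [557.3, -471.5], [503.5, -456.3], [551.2, -307.6]] [ 553.4 -389.6] [np.float64(154.8), np.float64(55.9), np.float64(156.2), np.float64(52.9)] 72.77
knob [ 607.5 -210.    49. ]
lid disc [ 607.1 -207.    22. ]
lid in clamp [-93.84432708  -9.96795459]
(-135, 55, 15) [450. 260.]
(-135, -55, 15) [284. 211.]
(90, 55, 15) [196. 458.]
(90, -55, 15) [ 19. 396.]
(85, 25, 100) [140. 282.]
(45, 25, 15) [203. 398.]
(-22, 0, 128) [231. 129.]
m 80 28 [497. 173.]
m 80 -28 [435. 139.]
m -80 28 [712.  92.]
m -80 -28 [648.  61.]
bar [600.9 -75.2 186.4]
bar [ 592.8 -156.5  186.3]
screw top 181 [240.2 202.9] [198.  49.]
```

```bash
cat >> h.py <<'E'
from scipy.spatial.transform import Rotation as Ro
def toolR(yaw,tilt=0):
    "tool pointing down, tool x at yaw deg; tilt deg leans the body toward tool -x"
    return Ro.from_euler('z',yaw,degrees=True)*Ro.from_euler('x',180,degrees=True)*Ro.from_euler('y',tilt,degrees=True)
def row(p,R):
    o=ctrl.get_obs();q=o['tcp_rot'];R0=Ro.from_quat([q[1],q[2],q[3],q[0]])
    d=R0.inv().apply(np.array(p)-o['position'])/1000
    r=(R0.inv()*R).as_rotvec(degrees=True)
    print('row',d.round(4).tolist(),r.round(2).tolist())
E
python3 - <<'E'
from h import *
row([607,-250,190],toolR(92.46))
print(toolR(92.46,15).apply([0,0,1]),toolR(92.46).apply([0,1,0]))
E
```

```text
row [0.4679, -0.164, 0.0362] [-0.07, -0.04, -70.3]
[-0.01110901  0.25858053 -0.96592583] [9.99078430e-01 4.29219096e-02 1.22464680e-16]
```

drive_tool --deltas '[0.24,-0.08,0.0,0,0,-35,0.24,-0.08,0.0,0,0,-35,0.24,-0.08,0.0,0,0,-35,0.24,-0.08,0.0,0,0,-35,0.468,-0.164,0.036,0,0,-70.3,0.468,-0.164,0.036,0,0,-70.3,0.468,-0.164,0.036,0,0,-70.3,0.468,-0.164,0.036,0,0,-70.3,0.468,-0.164,0.036,0,0,-70.3,0.468,-0.164,0.036,0,0,-70.3,0.468,-0.164,0.036,0,0,-70.3,0.468,-0.164,0.036,0,0,-70.3]' --claw 0

```text
time_s: 1.6
position: [606.6, -251.9, 191.0]
tcp_rot: [0.0, 0.693, 0.721, -0.0]
wrist_force: [-0.4, 0.5, -0.6]
opening: 1.002
```

```bash
python3 - <<'E'
from h import *
import pickle
rig_state(); W=cam('wrist'); f=ctrl.grab_frame('wrist')
pickle.dump(W,open('W1.pkl','wb'))
cv2.imwrite('pics/w1.png',f[:,:,::-1]); print(-W[1].T@W[2],W[1][2])
for p in [(607,-208,49),(607,-210,15),(596,-117,15)]: print(p,proj(W,p))
E
```

```text
1.6 [ 606.6 -251.9  191. ] [ 2.000e-04  6.926e-01  7.213e-01 -3.000e-04] [-0.4  0.5 -0.6] [-0.03 -0.07  0.02] 1.002 [ 0.53  0.54 -0.35  1.51  0.2   1.12  0.19]
[ 602.93577733 -181.18996533  350.34851308] [ 0.01057176 -0.26381136 -0.96451636]
(607, -208, 49) [325.6 153.8]
(607, -210, 15) [325.3 152.9]
(596, -117, 15) [318.8  65.6]
```

View pics/w1.png

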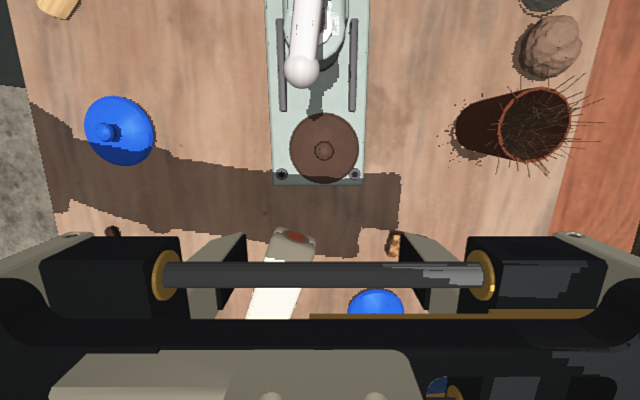

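```bash
python3 - <<'E'
from h import *
import pickle
W=pickle.load(open('W1.pkl','rb'))
for n,uv,z in[('knob',(324,151),49),('disc',(324,148),22),('bedL',(274,183),15),('bedR',(364,183),15),('railL end',(282,110),25),('railR end',(353,110),25),('railL far',(280,20),25),('railR far',(351,20),25),('bed L top',(267,5),15),('bed R top',(358,5),15),('ball',(302,70),188),('mould end hi',(272,229),44),('mould end hi r',(310,238),44)]:print(n,back(W,uv,z))
for t in(15,20):row([607.5,-210,40],toolR(92.46,t))
for t in(15,20):row([607.5,-215,90],toolR(92.46,t))
E
```

```text
knob [ 605.2 -205.2   49. ]
disc [ 605.2 -204.    22. ]
bedL [ 546.9 -248.3   15. ]
bedR [ 655.1 -243.9   15. ]
railL end [ 557.7 -164.8   25. ]
railR end [ 635.2 -161.7   25. ]
railL far [555.5 -78.4  25. ]
railR far [627.2 -75.5  25. ]
bed L top [540.6 -62.1  15. ]
bed R top [634.3 -58.4  15. ]
ball [ 590.8 -152.6  188. ]
mould end hi [ 549.1 -296.3   44. ]
mould end hi r [ 593.1 -305.6   44. ]
row [0.0416, 0.0025, 0.151] [0.02, 15.03, -0.11]
row [0.0416, 0.0025, 0.151] [0.02, 20.03, -0.11]
row [0.0366, 0.0023, 0.101] [0.02, 15.03, -0.11]
row [0.0366, 0.0023, 0.101] [0.02, 20.03, -0.11]
```

drive_tool --deltas '[0.036,0.001,0.08,0,20,0,0.036,0.001,0.08,0,20,0,0.04,0.001,0.11,0,20,0,0.0445,0.001,0.135,0,20,0,0.0445,0.001,0.152,0,20,0,0.0445,0.001,0.152,0,20,0,0.0445,0.001,0.152,0,20,0]' --claw 0

```text
time_s: 2.52
position: [607.1, -206.4, 39.8]
tcp_rot: [-0.125, 0.681, 0.711, 0.12]
wrist_force: [0.1, -0.0, 0.4]
opening: 0.999
```

drive_tool --deltas '[0,0,0,0,0,0,0,0,0,0,0,0,0,0,0,0,0,0,0,0,0,0,0,0,0,0,0,0,0,0,0,0,0,0,0,0,0,0,0,0,0,0,0,0,0,0,0,0]' --claw 1 --newtons 20

```text
time_s: 3.52
position: [606.4, -206.0, 38.7]
tcp_rot: [-0.125, 0.681, 0.711, 0.12]
wrist_force: [0.2, -0.2, 0.0]
opening: 0.192
```

```bash
python3 - <<'E'
from h import *
rig_state()
row([606,-210,110],toolR(92.46,20))
row([470,-250,110],toolR(92.46,20))
row([470,-250,25],toolR(92.46,20))
f=ctrl.grab_frame('wrist');cv2.imwrite('pics/w2.png',f[:,:,::-1])
E
```

```text
3.52 [ 606.4 -206.    38.7] [-0.1254  0.6813  0.7111  0.1201] [ 0.2 -0.2  0. ] [-0.38 -0.16 -0.07] 0.192 [ 0.69  0.8  -0.45  1.54 -0.01  0.99  0.39]
row [0.0206, -0.0006, -0.0684] [-0.0, 0.0, -0.01]
row [-0.0115, -0.1382, -0.08] [-0.0, 0.0, -0.01]
row [-0.0405, -0.1382, -0.0002] [-0.0, 0.0, -0.01]
```

View pics/w2.png

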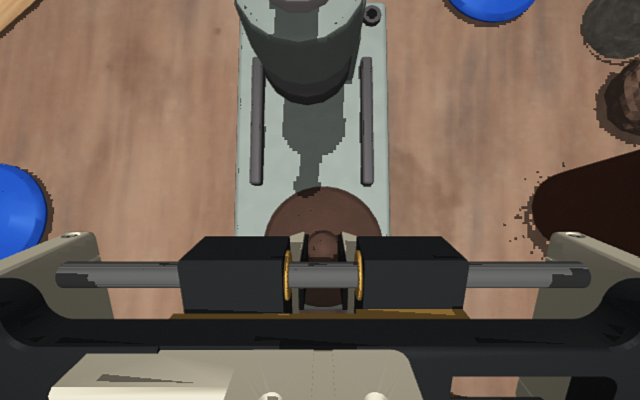

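drive_tool --deltas '[0.01,0,-0.034,0,0,0,0.0206,-0.0006,-0.0684,0,0,0,0.0206,-0.0006,-0.0684,0,0,0,0.01,-0.05,-0.072,0,0,0,-0.001,-0.1,-0.076,0,0,0,-0.0115,-0.138,-0.08,0,0,0,-0.0115,-0.138,-0.08,0,0,0,-0.025,-0.138,-0.043,0,0,0,-0.036,-0.138,-0.012,0,0,0,-0.036,-0.138,-0.012,0,0,0]'

```text
time_s: 4.82
position: [469.1, -248.2, 35.5]
tcp_rot: [-0.128, 0.681, 0.711, 0.12]
wrist_force: [0.5, 0.2, -1.2]
opening: 0.194
```

```bash
python3 - <<'E'
from h import *
rig_state()
for z in (24,):row([470,-250,z],toolR(92.46,20))
E
```

```text
4.83 [ 469.1 -248.2   35.5] [-0.1279  0.6809  0.7111  0.12  ] [ 0.5  0.2 -1.2] [-0.45 -0.16  0.02] 0.194 [ 0.89  0.7  -0.46  1.79 -0.01  0.9   0.55]
row [-0.0057, 0.0009, 0.0101] [-0.21, -0.19, -0.02]
```

drive_tool --deltas '[-0.002,0,0.0055,0,0,0,-0.0039,0,0.0105,0,0,0,-0.0039,0,0.0108,0,0,0,-0.0039,0,0.0108,0,0,0]'

```text
time_s: 5.32
position: [470.4, -249.9, 26.6]
tcp_rot: [-0.125, 0.681, 0.711, 0.12]
wrist_force: [0.2, 1.3, -0.4]
opening: 0.191
```

drive_tool --deltas '[0,0,0,0,0,0,0,0,0,0,0,0,0,0,0,0,0,0,0,0,0,0,0,0]' --claw 0.5

```text
time_s: 5.82
position: [470.2, -249.7, 26.2]
tcp_rot: [-0.125, 0.681, 0.711, 0.12]
wrist_force: [1.1, -0.7, -0.7]
opening: 0.496
```

```bash
python3 - <<'E'
from h import *
rig_state()
row([470,-280,140],toolR(92.46,0))
row([552,-330,190],toolR(72.5,0))
E
```

```text
5.83 [ 470.2 -249.7   26.2] [-0.1254  0.6813  0.7111  0.1201] [ 1.1 -0.7 -0.7] [-0.39 -0.07 -0.01] 0.496 [ 0.89  0.71 -0.46  1.79 -0.    0.88  0.55]
row [0.0105, -0.0015, -0.1172] [0.0, -20.0, -0.0]
row [-0.0226, 0.0783, -0.1825] [-3.48, -19.79, 19.75]
```

drive_tool --deltas '[0,0,-0.05,0,0,0,0,0,-0.1,0,0,0,0.01,-0.002,-0.117,0,-20,0,0.01,-0.002,-0.117,0,-20,0]' --claw 0

```text
time_s: 6.32
position: [471.1, -281.2, 142.0]
tcp_rot: [0.004, 0.692, 0.722, -0.0]
wrist_force: [-0.1, 0.0, -0.9]
opening: 0.888
```

```bash
python3 - <<'E'
from h import *
rig_state()
row([535,-445,200],toolR(72.5,0))
E
```

```text
6.33 [ 471.1 -281.2  142. ] [ 4.200e-03  6.922e-01  7.217e-01 -3.000e-04] [-0.1  0.  -0.9] [ 0.01 -0.06 -0.02] 0.888 [ 0.72  0.43 -0.38  1.85  0.2   0.9   0.29]
row [-0.1667, 0.0573, -0.0566] [0.37, 0.31, 19.89]
```

drive_tool --deltas '[-0.05,0.02,-0.057,0,0,10,-0.1,0.04,-0.057,0,0,20,-0.1667,0.0573,-0.0566,0,0,19.9,-0.1667,0.0573,-0.0566,0,0,19.9,-0.1667,0.0573,-0.0566,0,0,19.9,-0.1667,0.0573,-0.0566,0,0,19.9]'

```text
time_s: 7.08
position: [534.1, -442.6, 196.2]
tcp_rot: [-0.001, 0.806, 0.592, 0.0]
wrist_force: [0.0, 0.0, 0.0]
opening: 1.002
```

```bash
python3 - <<'E'
from h import *
import pickle
rig_state(); W=cam('wrist'); f=ctrl.grab_frame('wrist')
pickle.dump(W,open('W3.pkl','wb'))
cv2.imwrite('pics/w3.png',f[:,:,::-1])
E
```

```text
7.08 [ 534.1 -442.6  196.2] [-5.000e-04  8.056e-01  5.925e-01  3.000e-04] [0. 0. 0.] [-0.   -0.15 -0.01] 1.002 [ 0.77  0.59 -0.25  1.4   0.15  1.17  0.2 ]
```

View pics/w3.png

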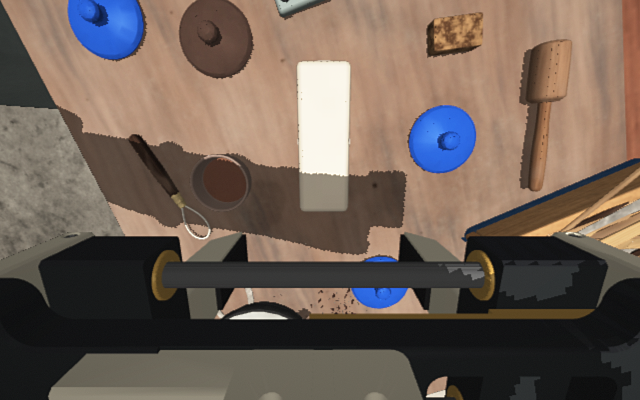

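```bash
python3 - <<'E'
from h import *
import pickle
W=pickle.load(open('W3.pkl','rb'))
P=[back(W,u,44) for u in[(297.5,62),(350.5,62),(348.5,210),(300,210)]]
print(P,np.mean(P,0)); a=(P[0]+P[1]-P[2]-P[3]);print(np.linalg.norm(a)/2,np.linalg.norm(P[0]-P[1]),np.degrees(np.arctan2(a[1],a[0])))
print('lid',back(W,(208,33),34),back(W,(216,38),7))
c=np.mean(P,0)[:2]; u=a[:2]/np.linalg.norm(a[:2])
g=c-62*u;print(g)
yaw=np.degrees(np.arctan2(a[1],a[0]))
row([*g,90],toolR(yaw,15));row([*g,9],toolR(yaw,15))
E
```

```text
[array([ 549.1, -306.9,   44. ]), array([ 599.9, -322.8,   44. ]), array([ 555.3, -471. ,   44. ]), array([ 502.2, -454.4,   44. ])] [ 551.625 -388.775   44.   ]
154.76655000354563 53.23016062346606 72.80608996668155
lid [ 471.1 -252.3   34. ] [ 470.5 -249.1    7. ]
[ 533.29739626 -448.00420683]
row [-0.0054, 0.0008, 0.1064] [0.01, 14.95, -0.14]
row [-0.0055, 0.0008, 0.1874] [0.01, 14.95, -0.14]
```

```bash
python3 - <<'E'
from h import *
u=np.array([np.cos(np.radians(72.8)),np.sin(np.radians(72.8))]);g=np.array([552,-389])-58*u;print(g)
row([*g,70],toolR(72.8,20));row([*g,10],toolR(72.8,20))
E
```

```text
[ 534.8489331 -444.406145 ]
row [-0.0016, 0.0012, 0.1264] [0.02, 19.95, -0.13]
row [-0.0016, 0.0012, 0.1864] [0.02, 19.95, -0.13]
```

drive_tool --deltas '[-0.0016,0.0012,0.06,0,10,0,-0.0016,0.0012,0.11,0,20,0,-0.0016,0.0012,0.15,0,20,0,-0.0016,0.0012,0.175,0,20,0,-0.0016,0.0012,0.175,0,20,0,-0.0016,0.0012,0.175,0,20,0]' --claw 0.2

```text
time_s: 7.88
position: [535.6, -446.1, 23.0]
tcp_rot: [-0.102, 0.794, 0.583, 0.14]
wrist_force: [0.2, 0.4, 1.0]
opening: 0.802
```

```bash
python3 - <<'E'
from h import *
rig_state();row([534.8,-444.4,10],toolR(72.8,20))
E
```

```text
7.88 [ 535.6 -446.1   23. ] [-0.1019  0.7936  0.5833  0.1403] [0.2 0.4 1. ] [-0.4   0.01  0.  ] 0.802 [ 0.97  0.88 -0.35  1.38 -0.06  1.06  0.45]
row [-0.0031, -0.0013, 0.0127] [0.17, 0.03, -0.14]
```

drive_tool --deltas '[-0.002,-0.001,0.007,0,0,0,-0.003,-0.001,0.0125,0,0,0,-0.003,-0.001,0.0125,0,0,0,-0.003,-0.001,0.0125,0,0,0]'

```text
time_s: 8.38
position: [534.1, -444.7, 8.5]
tcp_rot: [-0.103, 0.794, 0.583, 0.14]
wrist_force: [-1.3, -0.5, 0.2]
opening: 0.8
```

drive_tool --deltas '[0,0,0,0,0,0,0,0,0,0,0,0,0,0,0,0,0,0,0,0,0,0,0,0,0,0,0,0,0,0]' --claw 1 --newtons 55

```text
time_s: 9.0
position: [534.1, -444.8, 8.5]
tcp_rot: [-0.103, 0.794, 0.583, 0.14]
wrist_force: [-0.1, -0.5, 1.0]
opening: 0.609
```

```bash
python3 - <<'E'
from h import *
o=rig_state();x,y,z=o['position']
row([x,y,z+70],toolR(72.8,20))
row([604.7,-331.8,z+60],toolR(92.46,20))
E
```

```text
9.0 [ 534.1 -444.8    8.5] [-0.1026  0.7939  0.5827  0.14  ] [-0.1 -0.5  1. ] [-0.36  0.02 -0.02] 0.609 [ 0.97  0.9  -0.35  1.39 -0.05  1.04  0.45]
row [0.0239, 0.0, -0.0658] [0.1, 0.01, -0.23]
row [0.1417, 0.0335, -0.0123] [6.82, 0.01, -18.7]
```

drive_tool --deltas '[0.006,0,-0.016,0,0,0,0.012,0,-0.033,0,0,0,0.0239,0,-0.0658,0,0,0,0.0239,0,-0.0658,0,0,0,0.06,0.01,-0.05,2.3,0,-6.2,0.1,0.02,-0.03,4.5,0,-12.5,0.1417,0.0335,-0.0123,6.8,0,-18.7,0.1417,0.0335,-0.0123,6.8,0,-18.7,0.1417,0.0335,-0.0123,6.8,0,-18.7,0.1417,0.0335,-0.0123,6.8,0,-18.7]'

```text
time_s: 10.25
position: [603.6, -333.6, 68.1]
tcp_rot: [-0.125, 0.682, 0.71, 0.12]
wrist_force: [0.4, -0.4, -2.5]
opening: 0.607
```

```bash
python3 - <<'E'
from h import *
import pickle
rig_state(); W=cam('wrist'); f=ctrl.grab_frame('wrist')
pickle.dump(W,open('W4.pkl','wb'))
cv2.imwrite('pics/w4.png',f[:,:,::-1])
row([604.7,-331.8,28],toolR(92.46,20))
E
```

```text
10.25 [ 603.6 -333.6   68.1] [-0.1251  0.6823  0.7103  0.1196] [ 0.4 -0.4 -2.5] [-0.79 -0.12 -0.04] 0.607 [ 0.8   0.86 -0.42  1.32  0.02  1.19  0.52]
row [-0.0122, 0.0012, 0.0384] [0.01, 0.06, -0.16]
```

View pics/w4.png

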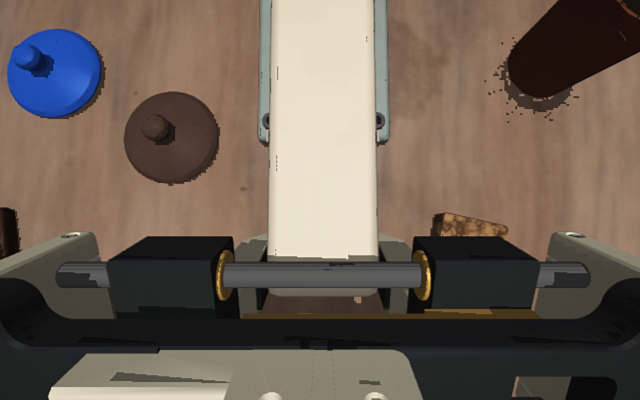

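drive_tool --deltas '[-0.006,0.0005,0.019,0,0,0,-0.0125,0.0008,0.0384,0,0,0,-0.0125,0.0008,0.0384,0,0,0,-0.0125,0.0008,0.0384,0,0,0]'

```text
time_s: 10.8
position: [605.3, -330.1, 27.7]
tcp_rot: [-0.126, 0.681, 0.711, 0.12]
wrist_force: [0.1, -0.0, -2.4]
opening: 0.608
```

```bash
python3 - <<'E'
from h import *
rig_state()
l=np.array([np.cos(np.radians(92.46)),np.sin(np.radians(92.46))]);o=np.array([595.3,-114])
for s in(-188,-135,-108): row([*(o+s*l),26.5],toolR(92.46,20))
E
```

```text
10.8 [ 605.3 -330.1   27.7] [-0.1257  0.6813  0.7111  0.1202] [ 0.1 -0.  -2.4] [-0.72 -0.21  0.05] 0.608 [ 0.8   0.9  -0.42  1.34  0.03  1.13  0.53]
row [0.0262, -0.0007, 0.0109] [-0.02, -0.03, -0.01]
row [0.076, -0.0007, 0.029] [-0.02, -0.03, -0.01]
row [0.1014, -0.0007, 0.0383] [-0.02, -0.03, -0.01]
```

drive_tool --deltas '[0.02,-0.0007,0.008,0,0,0,0.04,-0.0007,0.0155,0,0,0,0.06,-0.0007,0.023,0,0,0,0.08,-0.0007,0.0305,0,0,0,0.1014,-0.0007,0.0383,0,0,0,0.1014,-0.0007,0.0383,0,0,0,0.1014,-0.0007,0.0383,0,0,0]'

```text
time_s: 11.68
position: [600.1, -222.6, 26.8]
tcp_rot: [-0.125, 0.681, 0.711, 0.12]
wrist_force: [-1.2, -0.9, -2.9]
opening: 0.606
```

```bash
python3 - <<'E'
from h import *
import pickle
rig_state(); W=cam('wrist'); f=ctrl.grab_frame('wrist');g=ctrl.grab_frame('scene')
cv2.imwrite('pics/w5.png',np.vstack([f[:250],cv2.resize(g[190:290,225:385],(640,400))[:340]])[:,:,::-1])
l=np.array([np.cos(np.radians(92.46)),np.sin(np.radians(92.46))]);o=np.array([595.3,-114])
for s in(-108,-93,-88): row([*(o+s*l),25],toolR(92.46,20))
E
```

```text
11.68 [ 600.1 -222.6   26.8] [-0.125   0.6814  0.7111  0.1199] [-1.2 -0.9 -2.9] [-0.83 -0.1  -0.  ] 0.606 [ 0.71  0.82 -0.45  1.54  0.    0.98  0.42]
row [0.0007, 0.0, 0.002] [0.02, 0.05, -0.07]
row [0.0148, 0.0, 0.0071] [0.02, 0.05, -0.07]
row [0.0195, -0.0, 0.0088] [0.02, 0.05, -0.07]
```

View pics/w5.png

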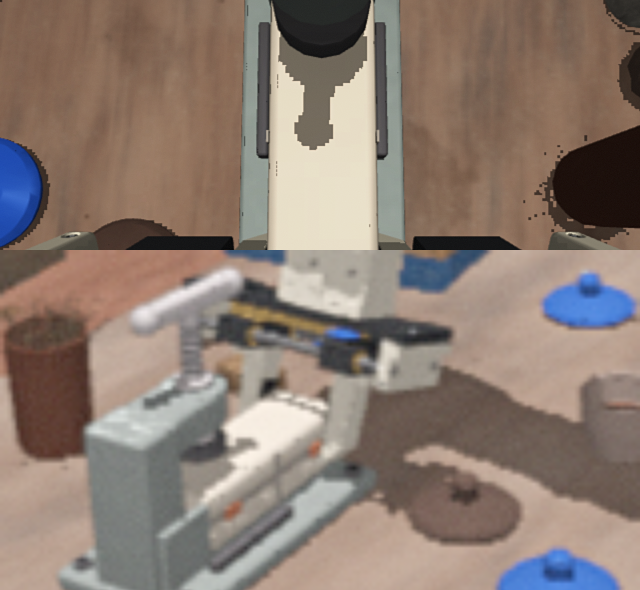

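drive_tool --deltas '[0.003,0,0.003,0,0,0,0.0066,0,0.006,0,0,0,0.0088,0,0.0062,0,0,0,0.0088,0,0.0062,0,0,0]'

```text
time_s: 12.28
position: [599.5, -211.1, 23.9]
tcp_rot: [-0.126, 0.681, 0.711, 0.12]
wrist_force: [0.2, -0.2, -2.6]
opening: 0.608
```

drive_tool --deltas '[0.0015,0,0.0006,0,0,0,0.003,0,0.0011,0,0,0,0.003,0,0.0011,0,0,0]'

```text
time_s: 12.65
position: [599.4, -208.3, 23.9]
tcp_rot: [-0.125, 0.681, 0.711, 0.12]
wrist_force: [0.3, -0.1, -3.0]
opening: 0.608
```

drive_tool --deltas '[0.0015,0,0.0006,0,0,0,0.003,0,0.0011,0,0,0,0.003,0,0.0011,0,0,0]'

```text
time_s: 13.02
position: [599.3, -208.1, 24.0]
tcp_rot: [-0.124, 0.682, 0.711, 0.119]
wrist_force: [-2.2, -7.5, -0.5]
opening: 0.609
```

drive_tool --deltas '[-0.0018,0,0.0006,0,0,0,-0.0018,0,0.0006,0,0,0]'

```text
time_s: 13.28
position: [599.5, -208.1, 23.5]
tcp_rot: [-0.125, 0.682, 0.711, 0.12]
wrist_force: [-3.1, -5.1, 5.2]
opening: 0.607
```

drive_tool --deltas '[0,0,0,0,0,0,0,0,0,0,0,0,0,0,0,0,0,0,0,0,0,0,0,0]' --claw 0.2

```text
time_s: 13.78
position: [599.4, -206.5, 22.7]
tcp_rot: [-0.125, 0.681, 0.711, 0.12]
wrist_force: [-0.6, -1.0, 0.4]
opening: 0.799
```

```bash
python3 - <<'E'
from h import *
rig_state()
E
```

```text
13.78 [ 599.4 -206.5   22.7] [-0.1254  0.6812  0.7112  0.1202] [-0.6 -1.   0.4] [-0.39 -0.11  0.03] 0.799 [ 0.7   0.82 -0.45  1.56  0.    0.96  0.4 ]
```

drive_tool --deltas '[0,0,-0.04,0,0,0,0,0,-0.09,0,0,0,0,0,-0.15,0,0,0,0,0,-0.2,0,0,0,0.08,0,-0.24,0,-10,0,0.1,0,-0.25,0,-20,0,0.1,0,-0.25,0,-20,0,0.1,0,-0.25,0,-20,0]' --claw 0.3

```text
time_s: 14.78
position: [599.0, -197.7, 292.2]
tcp_rot: [0.0, 0.691, 0.723, -0.0]
wrist_force: [0.8, -1.2, -0.8]
opening: 0.698
```

```bash
python3 - <<'E'
from h import *
import pickle
rig_state(); W=cam('wrist'); f=ctrl.grab_frame('wrist')
pickle.dump(W,open('W6.pkl','wb'))
cv2.imwrite('pics/w6.png',cv2.resize(f[:260,140:500],(792,572))[:,:,::-1])
print(proj(W,[596,-114.5,188]),proj(W,[595.3+1.5,-150,59]))
E
```

```text
14.78 [ 599.  -197.7  292.2] [ 3.000e-04  6.912e-01  7.227e-01 -0.000e+00] [ 0.8 -1.2 -0.8] [-0.07 -0.13  0.06] 0.698 [ 0.5   0.44 -0.4   1.43  0.17  1.31  0.13]
[324.5 112.8] [323.3 144.9]
```

View pics/w6.png

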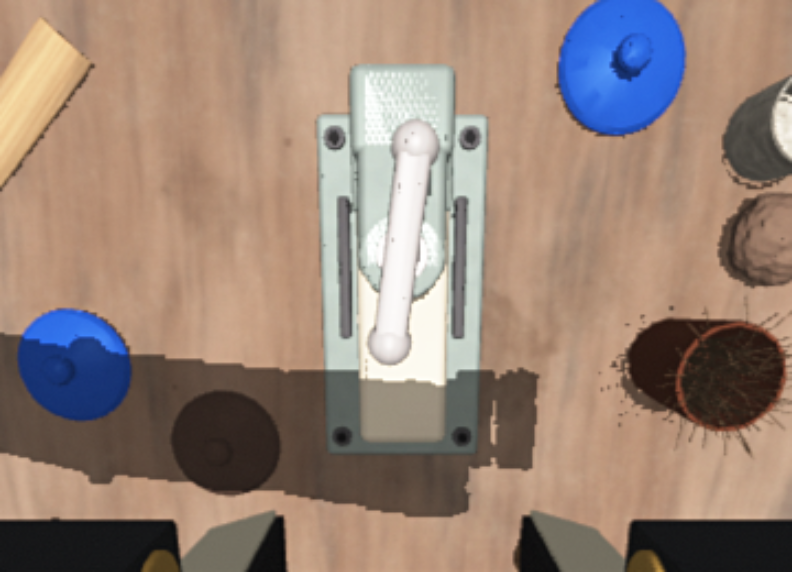

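```bash
python3 - <<'E'
from h import *
import pickle
W=pickle.load(open('W6.pkl','rb'))
c=lambda x,y:(140+(x+.5)/2.2-.5,(y+.5)/2.2-.5)
for z in(180,188):
    a,b=back(W,c(414,139),z),back(W,c(389.5,346),z);d=a-b
    print(z,a,b,(a+b)/2,np.linalg.norm(d),np.degrees(np.arctan2(d[1],d[0])))
for u in[(360,440),(446,440)]:print('mould end',back(W,c(*u),57))
for u in[(329,447),(478,447)]:print('bed',back(W,c(*u),15))
for u in[(346,336),(458,336)]:print('rail end',back(W,c(*u),25))
l=np.array([np.cos(np.radians(92.46)),np.sin(np.radians(92.46))]);o=np.array([595.3,-114])
inv=lambda p:((p+.5-[140,0])*2.2-.5).round(0)
for q in[(-135,0,15),(90,0,15),(-50,34,25),(-50,-34,25),(-115,28,57)]: print(q,inv(proj(W,[*(o+q[0]*l+q[1]*np.array([-l[1],l[0]])),q[2]])))
E
```

```text
180 [597.2 -72.5 180. ] [ 590.6 -154.5  180. ] [ 593.9 -113.5  180. ] 82.2651809698368 85.39830839547598
188 [597.1 -74.1 188. ] [ 590.7 -153.7  188. ] [ 593.9 -113.9  188. ] 79.85687196478459 85.40319247029055
mould end [ 571.6 -228.7   57. ]
mould end [ 627.8 -226.2   57. ]
bed [ 546.8 -245.7   15. ]
bed [ 654.9 -240.9   15. ]
rail end [ 558.4 -164.7   25. ]
rail end [ 634.1 -161.4   25. ]
(-135, 0, 15) [403. 454.]
(90, 0, 15) [404. 112.]
(-50, 34, 25) [353. 337.]
(-50, -34, 25) [454. 337.]
(-115, 28, 57) [361. 442.]
```

```bash
python3 - <<'E'
from h import *
rig_state();row([594.5,-114,230],toolR(85.0));row([594.5,-114,177],toolR(85.0))
E
```

```text
14.82 [ 598.4 -199.4  291.2] [-4.000e-04  6.922e-01  7.217e-01 -5.000e-04] [-0.2 -1.4  0.3] [-0.03 -0.06 -0.  ] 0.698 [ 0.5   0.44 -0.4   1.43  0.17  1.31  0.13]
row [0.0854, -0.0003, 0.0612] [-0.07, 0.01, 7.39]
row [0.0855, -0.0002, 0.1142] [-0.07, 0.01, 7.39]
```

drive_tool --deltas '[0.05,0,0.02,0,0,7.4,0.085,0,0.05,0,0,7.4,0.085,0,0.06,0,0,7.4,0.085,0,0.06,0,0,7.4]' --claw 0.5

```text
time_s: 15.32
position: [594.6, -116.0, 230.1]
tcp_rot: [-0.001, 0.738, 0.675, -0.001]
wrist_force: [0.4, -0.6, 0.6]
opening: 0.501
```

```bash
python3 - <<'E'
from h import *
rig_state();row([594.5,-114,177],toolR(85.0))
E
```

```text
15.32 [ 594.6 -116.   230.1] [-0.001   0.738   0.6748 -0.0012] [ 0.4 -0.6  0.6] [-0.03 -0.14  0.01] 0.501 [ 0.38  0.44 -0.4   1.59  0.18  1.16 -0.15]
row [0.002, -0.0001, 0.0531] [-0.18, 0.02, -0.13]
```

drive_tool --deltas '[0.001,0,0.02,0,0,0,0.001,0,0.04,0,0,0,0.001,0,0.053,0,0,0,0.001,0,0.053,0,0,0]'

```text
time_s: 15.82
position: [595.1, -113.8, 178.2]
tcp_rot: [-0.0, 0.738, 0.675, -0.001]
wrist_force: [-0.7, -0.8, 1.0]
opening: 0.501
```

drive_tool --deltas '[0,0,0,0,0,0,0,0,0,0,0,0,0,0,0,0,0,0,0,0,0,0,0,0,0,0,0,0,0,0,0,0,0,0,0,0]' --claw 1 --newtons 50

```text
time_s: 16.58
position: [595.2, -112.3, 179.2]
tcp_rot: [-0.0, 0.737, 0.676, -0.0]
wrist_force: [-3.6, 1.1, 4.9]
opening: 0.142
```

```bash
python3 - <<'E'
from h import *
rig_state()
E
```

```text
16.57 [ 595.2 -112.3  179.2] [-0.000e+00  7.370e-01  6.759e-01 -1.000e-04] [-3.6  1.1  4.9] [ 0.14  0.76 -0.06] 0.142 [ 0.37  0.48 -0.39  1.66  0.2   1.05 -0.17]
```

drive_tool --deltas '[0,0,0.0006,0,0,5,0,0,0.0012,0,0,10,0,0,0.0024,0,0,20,0,0,0.0024,0,0,20]'

```text
time_s: 17.08
position: [595.8, -112.5, 176.7]
tcp_rot: [0.0, 0.843, 0.538, 0.0]
wrist_force: [-0.3, -0.7, 2.4]
opening: 0.148
```

```bash
python3 - <<'E'
from h import *
o=rig_state();q=o['tcp_rot'];print(np.degrees(2*np.arctan2(q[2],q[1])))
E
```

```text
17.07 [ 595.8 -112.5  176.7] [5.000e-04 8.429e-01 5.381e-01 2.000e-04] [-0.3 -0.7  2.4] [-0.2   0.11 -0.31] 0.148 [ 0.31  0.47 -0.31  1.66  0.16  1.03 -0.48]
65.1027364402726
```

drive_tool --deltas '[0,0,0.0012,0,0,10,0,0,0.0024,0,0,20,0,0,0.0037,0,0,30,0,0,0.0049,0,0,40,0,0,0.0061,0,0,50,0,0,0.0073,0,0,60,0,0,0.0086,0,0,70,0,0,0.0098,0,0,80,0,0,0.011,0,0,90,0,0,0.0122,0,0,100,0,0,0.0122,0,0,100,0,0,0.0122,0,0,100]'

```text
time_s: 18.58
position: [596.5, -115.3, 164.6]
tcp_rot: [0.001, 0.954, -0.299, 0.002]
wrist_force: [2.6, -7.7, 0.9]
opening: 0.146
```

```bash
python3 - <<'E'
from h import *
o=rig_state();q=o['tcp_rot'];print(np.degrees(2*np.arctan2(q[2],q[1])))
E
```

```text
18.57 [ 596.5 -115.3  164.6] [ 0.0013  0.9542 -0.2992  0.0017] [ 2.6 -7.7  0.9] [-1.57 -0.57 -0.24] 0.146 [ 0.02  0.46  0.11  1.7  -0.06  0.98 -2.03]
-34.81703262387179
```

drive_tool --deltas '[0,0,0,0,0,0,0,0,0,0,0,0,0,0,0,0,0,0,0,0,-0.02,0,0,0,0,0,-0.04,0,0,0,0,0,-0.04,0,0,-10,0,0,-0.04,0,0,-20,0,0,-0.04,0,0,-30,0,0,-0.04,0,0,-40,0,0,-0.04,0,0,-50,0,0,-0.04,0,0,-60,0,0,-0.04,0,0,-70,0,0,-0.04,0,0,-80,0,0,-0.04,0,0,-90,0,0,-0.04,0,0,-90]' --claw 0.5

```text
time_s: 20.45
position: [595.4, -112.3, 204.1]
tcp_rot: [-0.0, 0.887, 0.462, 0.0]
wrist_force: [0.2, 0.8, 0.0]
opening: 0.499
```

drive_tool --deltas '[0,0,0,0,0,-10,0,0,0,0,0,-20,0,0,0,0,0,-30,0,0,0,0,0,-40,0,0,0,0,0,-50,0,0,0,0,0,-60,0,0,0,0,0,-70,0,0,0,0,0,-80,0,0,0,0,0,-90,0,0,0,0,0,-90,0,0,0,0,0,-90]'

```text
time_s: 21.82
position: [595.4, -112.3, 204.2]
tcp_rot: [-0.0, 0.303, 0.953, 0.0]
wrist_force: [0.4, 0.6, -0.4]
opening: 0.501
```

```bash
python3 - <<'E'
from h import *
import pickle
o=rig_state();q=o['tcp_rot'];print(np.degrees(2*np.arctan2(q[2],q[1])))
row([595.5,-113.5,164.5],toolR(145.2))
E
```

```text
21.82 [ 595.4 -112.3  204.2] [-0.      0.3029  0.953   0.    ] [ 0.4  0.6 -0.4] [-0.01 -0.2  -0.  ] 0.501 [ 0.51  0.49 -0.6   1.61  0.3   1.13  0.79]
144.74048907007028
row [-0.0007, -0.0009, 0.0397] [0.0, -0.0, -0.46]
```

drive_tool --deltas '[-0.0007,-0.0009,0.02,0,0,0,-0.0007,-0.0009,0.04,0,0,0,-0.0007,-0.0009,0.04,0,0,0,-0.0007,-0.0009,0.04,0,0,0]'

```text
time_s: 22.32
position: [596.0, -113.4, 165.0]
tcp_rot: [0.0, 0.301, 0.954, 0.0]
wrist_force: [-0.8, 0.1, -0.4]
opening: 0.497
```

drive_tool --deltas '[0,0,0,0,0,0,0,0,0,0,0,0,0,0,0,0,0,0,0,0,0,0,0,0,0,0,0,0,0,0,0,0,0,0,0,0]' --claw 1 --newtons 50

```text
time_s: 23.08
position: [595.1, -114.3, 164.4]
tcp_rot: [-0.0, 0.301, 0.954, -0.001]
wrist_force: [-3.7, -3.1, 5.7]
opening: 0.147
```

drive_tool --deltas '[0,0,0.0012,0,0,10,0,0,0.0024,0,0,20,0,0,0.0024,0,0,20]'

```text
time_s: 23.45
position: [595.1, -114.4, 161.9]
tcp_rot: [0.0, 0.463, 0.887, -0.001]
wrist_force: [-4.2, -4.2, 4.5]
opening: 0.149
```

```bash
cat >> h.py <<'E'
def yaw():
    m=[];
    o=rig_state();q=o['tcp_rot'];print('yaw',np.degrees(2*np.arctan2(q[2],q[1])).round(2))
E
python3 -c "
from h import *
yaw()"
```

```text
23.45 [ 595.1 -114.4  161.9] [ 1.000e-04  4.627e-01  8.865e-01 -8.000e-04] [-4.2 -4.2  4.5] [-0.83  0.69 -0.26] 0.149 [ 0.44  0.52 -0.5   1.67  0.28  1.03  0.46]
yaw 124.88
```

drive_tool --deltas '[0,0,0.0012,0,0,10,0,0,0.0012,0,0,10,0,0,0.0012,0,0,10]'

```text
time_s: 23.82
position: [595.1, -114.4, 160.7]
tcp_rot: [0.0, 0.537, 0.843, -0.001]
wrist_force: [-3.5, -3.9, 4.6]
opening: 0.15
```

```bash
python3 -c "
from h import *
yaw()"
```

```text
23.82 [ 595.1 -114.4  160.7] [ 0.000e+00  5.373e-01  8.434e-01 -7.000e-04] [-3.5 -3.9  4.6] [-0.84  0.73 -0.26] 0.15 [ 0.42  0.51 -0.46  1.67  0.26  1.02  0.31]
yaw 115.0
```

drive_tool --deltas '[0,0,0.0012,0,0,10,0,0,0.0012,0,0,10,0,0,0.0012,0,0,10]'

```text
time_s: 24.2
position: [595.1, -114.4, 159.5]
tcp_rot: [0.0, 0.609, 0.793, -0.001]
wrist_force: [-4.1, -3.7, 4.2]
opening: 0.149
```

```bash
python3 -c "
from h import *
yaw()"
```

```text
24.2 [ 595.1 -114.4  159.5] [ 1.000e-04  6.087e-01  7.934e-01 -6.000e-04] [-4.1 -3.7  4.2] [-0.8   0.76 -0.24] 0.149 [ 0.39  0.5  -0.41  1.68  0.23  1.01  0.16]
yaw 105.0
```

drive_tool --deltas '[0,0,0.0012,0,0,10,0,0,0.0012,0,0,10,0,0,0.0012,0,0,10]'

```text
time_s: 24.58
position: [595.1, -114.4, 158.3]
tcp_rot: [0.0, 0.676, 0.737, -0.001]
wrist_force: [-3.4, -3.4, 3.9]
opening: 0.147
```

```bash
python3 -c "
from h import *
yaw()"
```

```text
24.57 [ 595.1 -114.4  158.3] [ 1.000e-04  6.755e-01  7.373e-01 -6.000e-04] [-3.4 -3.4  3.9] [-0.8   0.82 -0.18] 0.147 [ 0.36  0.5  -0.37  1.68  0.21  1.    0.  ]
yaw 95.01
```

drive_tool --deltas '[0,0,0.0012,0,0,10,0,0,0.0012,0,0,10,0,0,0.0012,0,0,10]'

```text
time_s: 24.95
position: [595.0, -114.4, 157.2]
tcp_rot: [0.0, 0.737, 0.676, -0.001]
wrist_force: [-4.0, -3.4, 5.5]
opening: 0.145
```

```bash
python3 -c "
from h import *
yaw()"
```

```text
24.95 [ 595.  -114.4  157.2] [ 2.000e-04  7.372e-01  6.757e-01 -6.000e-04] [-4.  -3.4  5.5] [-0.8   0.88 -0.07] 0.145 [ 0.33  0.49 -0.33  1.68  0.19  1.   -0.15]
yaw 85.01
```

drive_tool --deltas '[0,0,0.0012,0,0,10,0,0,0.0012,0,0,10,0,0,0.0012,0,0,10]'

```text
time_s: 25.32
position: [595.0, -114.4, 156.0]
tcp_rot: [0.0, 0.793, 0.609, -0.001]
wrist_force: [-4.2, -4.2, 6.1]
opening: 0.148
```

```bash
python3 -c "
from h import *
yaw()"
```

```text
25.32 [ 595.  -114.4  156. ] [ 3.000e-04  7.932e-01  6.089e-01 -6.000e-04] [-4.2 -4.2  6.1] [-0.79  0.94 -0.06] 0.148 [ 0.3   0.49 -0.29  1.69  0.16  0.99 -0.3 ]
yaw 75.02
```

```bash
python3 - <<'E'
from h import *
o=ctrl.get_obs();print(o['joint_efforts'].round(2),o['moment'].round(3))
f=ctrl.grab_frame('wrist');g=ctrl.grab_frame('scene')
cv2.imwrite('pics/w7.png',np.vstack([cv2.resize(f[:260,140:500],(640,360)),cv2.resize(g[215:280,235:335],(369,240)) if 0 else cv2.resize(g[200:290,220:460],(640,240),interpolation=cv2.INTER_CUBIC)])[:,:,::-1])
E
```

```text
[-2.940e+00 -6.407e+01 -6.260e+00 -2.904e+01 -1.070e+00 -1.700e+00
  4.000e-02] [-0.794  0.939 -0.063]
```

View pics/w7.png

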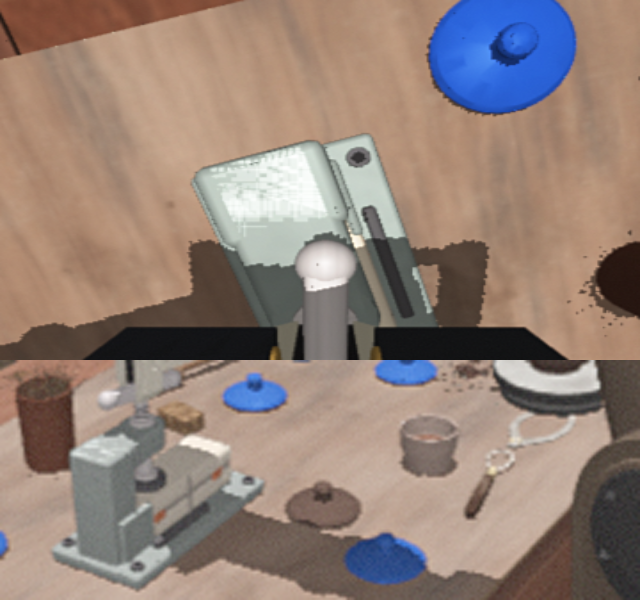

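drive_tool --deltas '[0,0,0.0002,0,0,1.5,0,0,0.0004,0,0,3,0,0,0.0005,0,0,4.5]'

```text
time_s: 25.8
position: [595.0, -114.4, 155.6]
tcp_rot: [0.0, 0.817, 0.577, -0.001]
wrist_force: [-5.2, -4.2, 6.6]
opening: 0.144
```

```bash
python3 - <<'E'
from h import *
o=ctrl.get_obs();print(o['joint_efforts'].round(2),o['qvel'].round(3));yaw()
for i in range(3):
    ctrl.grab_frame('top');o=ctrl.get_obs();print(o['moment'].round(3),o['joint_efforts'][6].round(3),o['qvel'][6].round(3))
E
```

```text
[-2.210e+00 -6.376e+01 -5.870e+00 -2.910e+01 -1.360e+00 -1.770e+00
 -2.000e-02] [-0.036 -0.005  0.051  0.005 -0.029 -0.007 -0.183]
25.8 [ 595.  -114.4  155.6] [ 4.000e-04  8.165e-01  5.773e-01 -6.000e-04] [-5.2 -4.2  6.6] [-0.92  0.98  0.42] 0.144 [ 0.29  0.49 -0.27  1.69  0.15  0.98 -0.37]
yaw 70.52
[-0.89   1.012  0.393] -0.159 0.031
[-0.889  1.026  0.335] -0.659 0.016
[-0.885  1.074  0.369] -0.446 0.005
```

drive_tool --deltas '[0,0,0.0002,0,0,1.5,0,0,0.0004,0,0,3]'

```text
time_s: 26.2
position: [595.0, -114.4, 155.2]
tcp_rot: [0.0, 0.831, 0.556, -0.001]
wrist_force: [-4.9, -2.5, 6.4]
opening: 0.15
```

```bash
python3 - <<'E'
from h import *
o=yaw()
for i in range(3):
    ctrl.grab_frame('top');o=ctrl.get_obs();print(o['moment'].round(3),o['qvel'][6].round(3))
E
```

```text
26.2 [ 595.  -114.4  155.2] [ 4.000e-04  8.314e-01  5.557e-01 -6.000e-04] [-4.9 -2.5  6.4] [-0.92  1.05  0.44] 0.15 [ 0.28  0.49 -0.26  1.69  0.14  0.98 -0.42]
yaw 67.52
[-0.864  1.082  0.399] 0.032
[-0.855  1.041  0.347] 0.015
[-0.819  1.084  0.328] 0.005
```

drive_tool --deltas '[0,0,0,0,0,0,0,0,0,0,0,0,0,0,0,0,0,0,0,0,0,0,0,0,0,0,-0.02,0,0,0,0,0,-0.06,0,0,0,-0.04,0,-0.11,0,0,0,-0.1,0,-0.11,0,0,0,-0.1,0,-0.11,0,0,0,-0.1,0,-0.11,0,0,0]' --claw 0.5

```text
time_s: 27.6
position: [557.3, -205.6, 264.8]
tcp_rot: [-0.0, 0.831, 0.556, 0.0]
wrist_force: [0.6, 0.7, 0.2]
opening: 0.5
```

```bash
python3 - <<'E'
from h import *
yaw();W=cam('wrist')
f=ctrl.grab_frame('wrist');g=ctrl.grab_frame('scene')
import pickle;pickle.dump(W,open('W8.pkl','wb'))
cv2.imwrite('pics/w8.png',np.vstack([cv2.resize(f[:240],(640,240)),cv2.resize(g[205:285,235:363],(576,360),interpolation=cv2.INTER_CUBIC) if 0 else cv2.resize(g[205:275,235:360],(640,358),interpolation=cv2.INTER_CUBIC)])[:,:,::-1])
E
```

```text
27.6 [ 557.3 -205.6  264.8] [-3.000e-04  8.313e-01  5.558e-01  2.000e-04] [0.6 0.7 0.2] [ 0.02 -0.08  0.04] 0.5 [ 0.44  0.37 -0.24  1.58  0.09  1.2  -0.21]
yaw 67.53
```

View pics/w8.png

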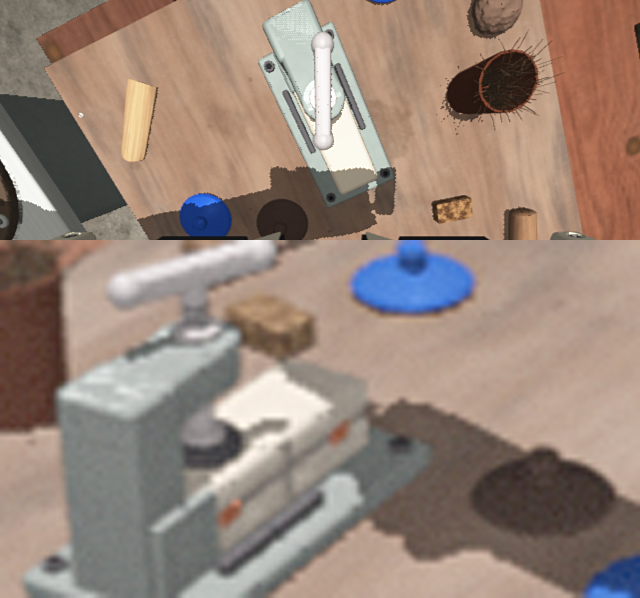

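```bash
python3 -c "
from rig import ctrl
print(ctrl.sign_off())"
```

```text
the job is handed in; nothing more can be done
None
```

I clamped the mould and handed the job in at about 27.7 s of the 72 s allowed. No verdict is reported.

**What I did:**
- **Lid:** I moved the brown lid off the bed to the bare table at about (470, -250).
- **Mould:** I slid it in between the rails until it met the column, with about 7 N of contact, and let it settle on the bed.
- **Handle:** I turned the T-handle clockwise about 197° in two bites, then let go and backed off.

**Last checks:**
- **Pictures:** The final pictures show the lid upright on the table, the mould between the rails with the pad down on it, the bar still at its turned angle, and the arm clear. The bystanders within view look where they were.
- **Mould position:** Before clamping, the mould's front end measured within about 2 mm of where it should be.

**Where checks disagreed:** The moving torque of about 0.44 N m puts the handle about 0.46 rad past touching. The turned angle puts it at about 0.6 to 0.7 rad, but that rests on noisy torque readings for where touching began. Both lie inside the 0.25 to 0.95 window, which means roughly 25 to 37 N on the pad. Torque readings taken at rest were misleading because of friction, so I relied on those taken while turning.

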